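# Reset the bag sealer's infeed clearance with a feeler gauge

### The job

The infeed guides of the bag-neck sealer were opened up for cleaning. Take the feeler gauge from its tray and slide the blade into the throat between the two guides until its tip meets the rollers, leave it standing there, and push the sliding guide home until it gently nips the blade against the fixed guide. Then draw the blade slowly straight back out of the throat, so that you feel it drag on both guides, leave the guide as the blade set it, and put the gauge back upright in its tray without disturbing anything else.

Things in the scene. Friction and masses are not known exactly. Their poses are not given: they have to be found in the camera images.
- neck_sealer: bag-neck sealer fixed to the table: grey bed plate 264 x 140 mm, top at z 12 mm, white sealing head (to z 90) at its far end. Origin on the table; x = feed direction into the throat, y left, z up. In mm: bed x -132..132, y -82..57; head x 76..132; in front of x = -58 the bed is bare; all between that and the head is below z = 46 except the push post
- fixed_guide: fixed steel guide rail on the sealer's left (+y), same frame as neck_sealer: face at y = +3 mm looking to -y, x -40..48, z 12..42 mm; its mouth flares outward from x = -40 to -58
- sliding_guide: steel guide rail on the right (-y), parallel to the fixed one and as long; its origin is the sealer's, shifted to -y by the clearance, so its face lies at the sealer's y = +3 mm minus the clearance
- clearance (a joint): clearance between the guides' faces (m), 0 to 0.026; grows as the sliding guide moves to the sealer's -y. A friction brake of about 6 N holds the slide where it is left. A light nip is 4 to 6 N on the blade on top of that; over 8 N strains the guide. Shoving the nipped blade sideways pushes the slide open again
- push_post (a point): top centre of the yellow upright round post (16 mm across, top 46 mm above its carriage, 85 mm above the table) behind the sliding guide, 22 mm to -y of its face and at the sealer's x = 5 mm; push it to the sealer's +y to close the clearance
- feeler_gauge: feeler gauge, about 180 g: steel blade 6 mm thick (y), 32 mm high, on edge, running to +x from an upright round blue knob; origin under the knob's axis on the underside. Knob 24 mm across, z 40..82 mm, over a 14 mm stem and a foot 12 mm high, x -20..6, y -14..14 mm. Stands by itself; grip the knob at any yaw. Blade tip at x = 125 mm
- blade_tip (a point): middle of the blade's rounded tip, 125 mm from the knob's axis, 16 mm above the gauge's underside
- gauge_tray: shallow stainless tray 190 x 100 mm, 14 mm high, floor 3 mm thick, fixed to the table; origin at the centre of its underside, x along its length. The gauge starts standing in it. An open carton of label rolls (below 0.2 m high) stands nearer the robot to its right: come to the tray from above
- sachet_a: orange sachet 150 x 98 x 11 mm lying left of the sealer; origin under its centre; bystander
- sachet_b: orange sachet 150 x 98 x 11 mm lying left of the sealer; origin under its centre; bystander
- timer: white pocket timer 70 x 66 x 21 mm near the table's front edge; origin under its centre; bystander
- marker: black and white marker pen 135 mm long near the table's front edge; bystander
- roller_stop (a point): where the two black rubber infeed rollers (25 mm across, upright, side by side before the head) meet: the stop for the blade's tip, at x 50, y 0, z 28 mm of the sealer's frame
There are look-alikes about, which are no part of the job. What is shaped like the feeler_gauge but purple is not meant.

How it is judged:
By the outcome, as a careful person would: the job done as asked, in the order asked, and still so for the second after the job is handed in, with the robot touching nothing.
It also fails if it takes over 72 s, if anything falls off the work surface, if the arm or the gripper's body presses on something with over 40 N, if the wrist force passes 120 N, or if a joint passes its speed limit or range.

### The arm

A 6-joint arm with a two-finger parallel gripper is mounted at the origin on a cart in front of the work surface, level with it; the furniture and walls round the work are solid. World frame = base frame: x ahead of the robot, y to its left, z up, the work surface at z = 0. Lengths are in m, angles in rad, forces in N, time in s.
With the tool pointing down it reaches from about 0.325 to 0.75 m from the base axis. Payload 7.6 kg.
Tool frame: the origin (TCP) lies at the very end of the fingers, on their centre line; the grasp point (between the pads) lies robot.grip_depth behind it (robot.grip_depth is the distance from the TCP to the grasp point, in m); z points along the fingers, y is the direction in which the jaws open and shut (so a half turn about z gives the same grasp; the last joint's range is limited). The gripper opens to 85 mm and grips with 20 to 120 N. Pads are 22 mm wide; open, the fingers measure 114 mm over their backs; the gripper's body (76 mm by 85 mm) begins 54 mm behind the grasp point. The pads swing forward as they close: fully open they stand 13 mm farther back than shut.
Start: joints at [-0.07, 0.052, 1.401, -0, 1.689, -0.07], TCP at [0.525, 0, 0.231] pointing down, gripper open.
Joint ranges: [-2.9, 2.9], [-0.91, 2.17], [0.12, 2.37], [-1.06, 4.2], [0.26, 2.73], [-2.93, 2.93]. Speed limits (rad/s): [2.57, 2.57, 3.01, 3.14, 3.14, 3.14].

### API

Orientations are given as a unit quaternion [x, y, z, w].
In Python, from station import robot, vision gives the robot as it stands.
- The arm moves only by the tool servo_tool, never from a script. Its argument "motion" is a list of rows, each a list of 5 numbers: the shift along the world's x, y, z in cm, then the turn about the world's z in degrees, then the opening, from 0 (shut) to 1 (fully open). In form: [[x, y, z, yaw, hand], ...]. A call has 1 to 20 rows; each row shifts and turns the pose as measured when the row begins; what a row does not reach is not made up. A row lasts 1/12 s, in which the tool goes at most 41.7 mm and 7.16 degrees, less where a joint would pass 70% of its speed; a pose out of reach is approached as far as the arm can. A call is refused whole if a number of a shift passes 4.17 or a number of a turn 7.16, either way. A call with a gripper value outside its range is refused whole. The fingers move at their own pace and stop on an object; "newtons" is the grip in N (left out, the last holds). Time passes only in rows, so rows that do not move let the fingers close. It gives the time, the measured TCP pose, the force and the opening at its end, in the units of the state.
- robot.observe(): the state, without advancing time (a new reading comes with each control period).
- vision.grab_frame(name): name is "scene" or "side" or "wrist"; returns the picture (400x640x3 uint8, red, green, blue); there is no depth.
- vision.camera_info(name): a dict with "intrinsics" (3x3 intrinsics, pixels), "origin" and "rotation" of the camera in the world. Camera axes: x right, y up, looking along -z (the intrinsics and any distortion apply to the point x, -y, -z); pixel columns grow to the right and rows downward; lengths in m; the calibration is good to about 2 mm. A picture is of the moment at which its call begins: read the wrist's pose just before it. camera_info takes no time and is no camera call; for the wrist camera it gives the pose at the moment of the call.
- robot.job_done(): hands the job in, once; it reports no verdict.
The state is a dict: "clock": time; "joint_positions": joint angles; "joint_velocities": joint speeds; "tau": joint torques, N m; "tcp_pos": TCP position; "ee_rot": TCP orientation; "wrist_force": force on the tool from outside, world axes, zero at the start; "wrist_torque": the same for the moment, N m; "width": finger opening in m.
Only numpy, scipy, OpenCV 4.12 (cv2) and the standard library are available. Lean on these libraries where they do the work, as an engineer would, in place of code of your own. Each camera call takes 0.05 s, during which the arm holds its last target. There are 200 camera calls.

## Working session

There is one attempt and no reset: what is moved stays moved. The work goes in short steps, Python scripts to look and compute and a tool call to move; the robot and the scene stay as the last step left them, time stands still between calls to the robot, and variables do not carry over. Pictures are saved under pics/ and viewed, about 8 in all and at most 12, crops included, and the job is handed in when it is done.

Besides the shell and the picture viewer there is one more tool, called after "Request:" in YAML: its name, and indented under it one key for each argument. servo_tool: Moves the arm, as the interface text tells. Its arguments: {"type":"object","properties":{"motion":{"type":"array"},"newtons":{"type":"number"}},"required":["motion"]}

```bash
mkdir -p pics; cat > h.py <<'E'
import numpy as np, cv2
from station import robot, vision
def snap(n,f):
    ci=vision.camera_info(n); im=vision.grab_frame(n); cv2.imwrite('pics/'+f,np.ascontiguousarray(im[...,::-1])); return im,ci
def ray(ci,u,v):
    K=np.array(ci['intrinsics']); d=np.linalg.inv(K)@[u,v,1]; d=np.array([d[0],-d[1],-d[2]])
    return np.array(ci['origin']),np.array(ci['rotation'])@d
def atz(ci,u,v,z):
    o,d=ray(ci,u,v); return o+d*(z-o[2])/d[2]
def proj(ci,P):
    p=np.array(ci['rotation']).T@(np.array(P)-np.array(ci['origin'])); q=np.array(ci['intrinsics'])@[p[0],-p[1],-p[2]]; return q[:2]/q[2]
E
python3 - <<'E'
from h import *
for n in ['scene','side','wrist']:
    im,ci=snap(n,n+'0.png'); print(n,{k:np.round(v,4).tolist() if not isinstance(v,str) else v for k,v in ci.items()})
print(robot.observe(), robot.grip_depth)
a=cv2.imread('pics/scene0.png');b=cv2.imread('pics/side0.png')
E
```

```text
scene {'intrinsics': [[427.1703, 0.0, 319.1941], [0.0, 427.1703, 200.7621], [0.0, 0.0, 1.0]], 'origin': [-0.5207, 0.4921, 0.8748], 'rotation': [-0.2423, 0.4009, 0.7517, -0.4643]}
side {'intrinsics': [[361.5268, 0.0, 322.7004], [0.0, 361.5268, 200.0903], [0.0, 0.0, 1.0]], 'origin': [0.4671, -0.8867, 0.6718], 'rotation': [0.4544, -0.0179, -0.0292, 0.8901]}
wrist {'intrinsics': [[349.6139, 0.0, 314.8375], [0.0, 349.6139, 201.5225], [0.0, 0.0, 1.0]], 'origin': [0.5249, 0.0758, 0.3727], 'rotation': [-0.1504, 0.0006, -0.0005, 0.9886]}
{'clock': 0.15, 'joint_positions': array([-7.03008027e-02,  5.27391917e-02,  1.40145921e+00, -2.03323600e-05,
        1.68862606e+00, -7.03151166e-02]), 'joint_velocities': array([-0.00041551, -0.00188434, -0.00295213,  0.00184202, -0.00020451,
        0.00010788]), 'tau': array([ 9.01752592e-04, -3.81951857e+01, -3.60423374e+01, -3.57651027e-05,
        4.66565543e-03,  6.07237575e-05]), 'tcp_pos': array([5.24776733e-01, 3.25758513e-05, 2.30657550e-01]), 'ee_rot': array([ 7.07102427e-01,  7.07110867e-01, -4.11460866e-04, -4.58406582e-04]), 'wrist_force': array([-0.38428115, -0.14802339,  0.48715739]), 'wrist_torque': array([ 0.0087565 , -0.01124568,  0.00196748]), 'width': 0.08533186160233958} 0.0187
```

View pics/scene0.png

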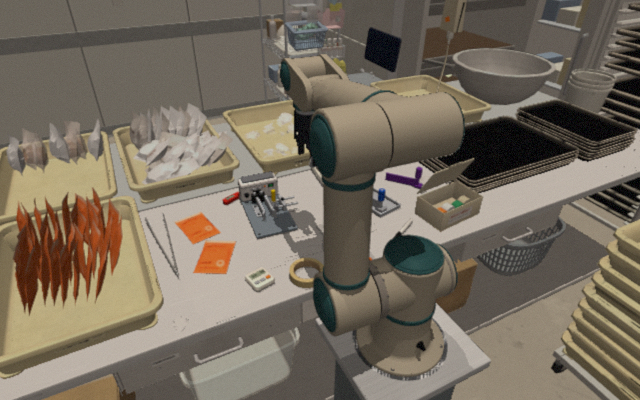

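View pics/side0.png

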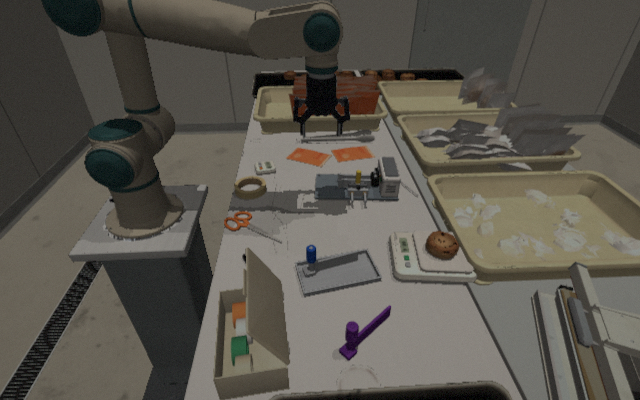

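The side view shows the sealer at about (358,188), the tray at (338,270) and the blue knob at (311,250). The purple look-alike is at (365,333). I'll take enlarged crops next.

```bash
sed -i 's/^def ray/from scipy.spatial.transform import Rotation as R\ndef M(ci): return R.from_quat(ci["rotation"]).as_matrix()\ndef ray/; s/np.array(ci\[.rotation.\])/M(ci)/g' h.py
python3 - <<'E'
from h import *
b=cv2.imread('pics/side0.png')
f=lambda r,c,w,h,k:cv2.resize(b[r:r+h,c:c+w],None,fx=k,fy=k,interpolation=cv2.INTER_CUBIC)
cv2.imwrite('pics/c1.png',np.vstack([f(150,305,110,58,7),np.zeros((6,770,3),np.uint8),f(240,285,110,60,7)[:,:]])[:, :])
E
```

```text
(no output)
```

View pics/c1.png

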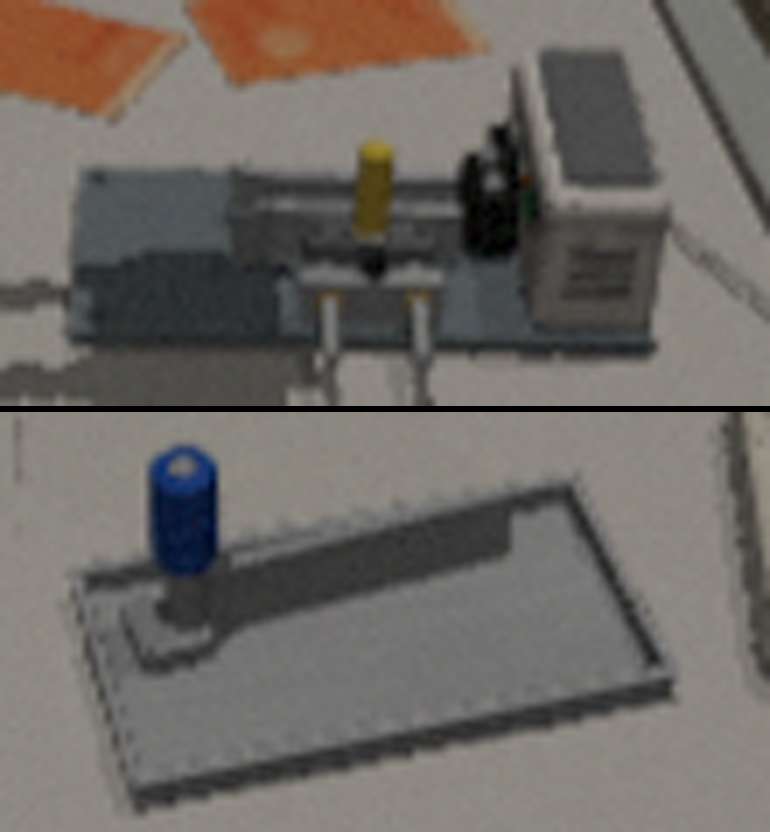

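View pics/wrist0.png

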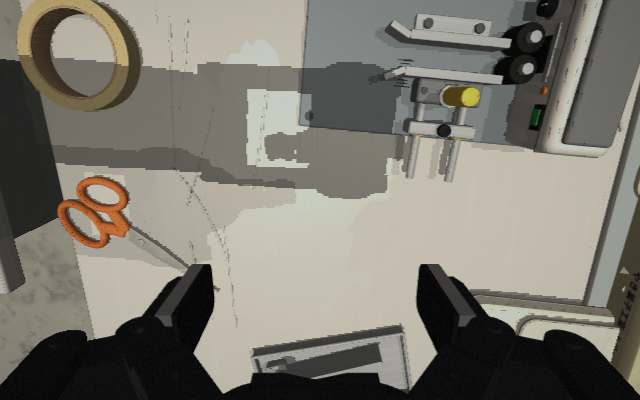

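Upper crop: bed left corners at about (80,172) and (70,335), post top at (376,148). Lower crop: knob top at (183,462), blade-tip upper corner at (510,512). Wrist view: fixed guide at (400..510, 22..47), sliding guide at (385..503, 70..80), post top at (467,97), rollers at (530,37) and (521,69).

```bash
python3 - <<'E'
from h import *
w=vision.camera_info('wrist'); s=vision.camera_info('side')
S=lambda x,y,top=False:(305+x/7,150+y/7) if top else (285+x/7,240+(y-412)/7)
def p(n,c,u,z): print(n,np.round(atz(c,*u,z)[:2]*1000,1))
p('bed NL side',s,S(80,172,1),.012);p('bed NR side',s,S(72,335,1),.012);p('bed FR side',s,S(655,343,1),.012)
p('post side',s,S(376,148,1),.085)
p('knob',s,S(183,463),.085);p('tiptop',s,S(510,512),.035)
for n,u in dict(NL=(75,578),NR=(135,795),FR=(672,675),FL=(572,488)).items(): p('tray'+n,s,S(*u),.014)
p('bedNR w',w,(300,124),.012);p('bedNL?',w,(305,0),.012)
p('bedbottom edge w',w,(408,134),.012)
p('post w',w,(469,97),.085)
p('fix top near bend',w,(412,39),.042);p('fix face far',w,(508,47),.042)
p('slide face near',w,(406,67),.042);p('slide far',w,(503,73),.042)
p('rollL',w,(531,37),.044);p('rollR',w,(522,69),.044)
E
```

```text
bed NL side [521.5 173.7]
bed NR side [510.5  36. ]
bed FR side [770.5  14. ]
post side [648.1  68.7]
knob [ 485.7 -264.6]
tiptop [ 602.3 -244.1]
trayNL [ 447.  -246.1]
trayNR [ 465.7 -344.4]
trayFR [ 650.6 -304.7]
trayFL [ 631.6 -211.8]
bedNR w [509.6  45.5]
bedNL? [515.7 156.8]
bedbottom edge w [619.6  35.4]
post w [646.3  72.3]
fix top near bend [608.8 120. ]
fix face far [692.9 113.5]
slide face near [605.4  97.3]
slide far [691.9  92.2]
rollL [710.4 121.2]
rollR [707.1  95.4]
```

Sealer yaw is about -4.7°, the gauge stands at about (486,-265) mm with yaw 10°. I'll move over the tray for a close look.

Request:
servo_tool:
  motion:
    - [0, -2, 2, 0, 1]
    - [0, -4, 2, 0, 1]
    - [-1, -4, 1, 5, 1]
    - [-1, -4, 0, 5, 1]
    - [-1, -4, 0, 0, 1]
    - [-1, -3, 0, 0, 1]
    - [0, 0, 0, 0, 1]
    - [0, 0, 0, 0, 1]
  newtons: 40

```text
clock: 0.82
tcp_pos: [0.4801, -0.2166, 0.2792]
ee_rot: [0.637, 0.77, -0.003, -0.003]
wrist_force: [-0.4, 1.0, 0.4]
width: 0.0854
```

```bash
python3 - <<'E'
from h import *
im,ci=snap('wrist','w1.png'); print({k:np.round(v,5).tolist() for k,v in ci.items()}); 
import pickle; pickle.dump(ci,open('w1.pkl','wb')); print(robot.observe()['tcp_pos'],proj(ci,[.4857,-.2646,.085]))
E
```

```text
{'intrinsics': [[349.61388, 0.0, 314.83747], [0.0, 349.61388, 201.52255], [0.0, 0.0, 1.0]], 'origin': [0.46708, -0.1421, 0.42143], 'rotation': [-0.14988, -0.00997, 0.09299, 0.98427]}
[ 0.48017611 -0.21635926  0.27909622] [313.15503944 219.43467211]
```

View pics/w1.png

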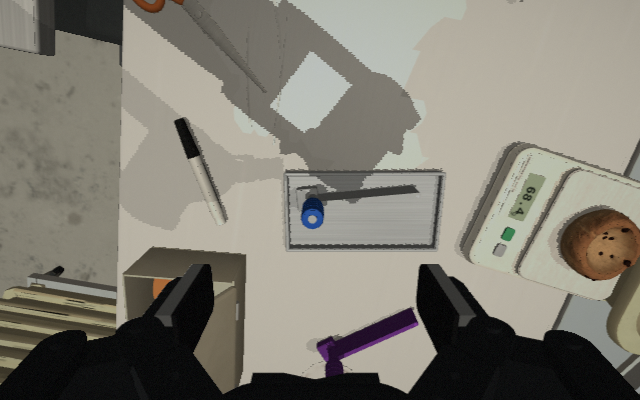

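Wrist view: knob top at (312,219), where predicted. Blade tip top at (418,187), tray rim (287,170)–(440,249), carton right edge at x≈247 from row 253 down.

```bash
python3 - <<'E'
from h import *; import pickle
c=pickle.load(open('w1.pkl','rb'))
k=atz(c,312.5,219,.085);t=atz(c,418,187,.035);t2=atz(c,419,190,.035)
print(k,t,t2,[np.degrees(np.arctan2(*(a-k)[1::-1])) for a in (t,t2)],[np.linalg.norm((a-k)[:2]) for a in (t,t2)])
for u in [(287,171),(442,171),(438,249),(288,249)]: print('tray',atz(c,*u,.014)[:2])
for z in (.1,.2): print('carton',atz(c,247,253,z)[:2],atz(c,243,365,z)[:2])
E
```

```text
[ 0.48495401 -0.26426136  0.085     ] [ 0.59857025 -0.22154312  0.035     ] [ 0.60065368 -0.22475315  0.035     ] [np.float64(20.605614005394067), np.float64(18.853608246850992)] [np.float64(0.12138161664571652), np.float64(0.12225919776597634)]
tray [ 0.44777306 -0.23610055]
tray [ 0.6282406  -0.20159243]
tray [ 0.65274048 -0.29975056]
tray [ 0.46553608 -0.33594538]
carton [ 0.42586709 -0.30726447] [ 0.4393799  -0.44599187]
carton [ 0.43869029 -0.25588051] [ 0.44799912 -0.35144843]
```

```bash
python3 - <<'E'
from h import *; import pickle
b=cv2.imread('pics/w1.png')
cv2.imwrite('pics/c2.png',cv2.resize(b[160:260,280:450],None,fx=4.7,fy=4.7,interpolation=cv2.INTER_CUBIC))
c=pickle.load(open('w1.pkl','rb'));s=vision.camera_info('side')
for yaw in (10,12,15,20):
  d=np.array([np.cos(np.radians(yaw)),np.sin(np.radians(yaw)),0])
  for z in (.035,.003):
    P=np.array([.4852,-.2643,z])+.125*d
    u=proj(c,P);v=proj(s,P); print(yaw,z,(u-[280,160])*4.7,(v-[285,240])*7+[0,412])
E
```

```text
10 0.035 [663.55169337 215.18603047] [526.0988251  508.33427034]
10 0.003 [629.49682195 177.95232086] [520.28166228 571.92301984]
12 0.035 [665.0685882  198.29889115] [521.9727136 499.9956513]
12 0.003 [630.80548702 162.14195779] [516.26078822 563.51892963]
15 0.035 [666.18962673 172.792843  ] [515.09774056 487.7572987 ]
15 0.003 [631.6937668 138.2759253] [509.55567698 551.18230469]
20 0.035 [664.92471784 129.98638157] [501.88637796 468.13863184]
20 0.003 [630.26135229  98.25871489] [496.65726172 531.4007199 ]
```

View pics/c2.png

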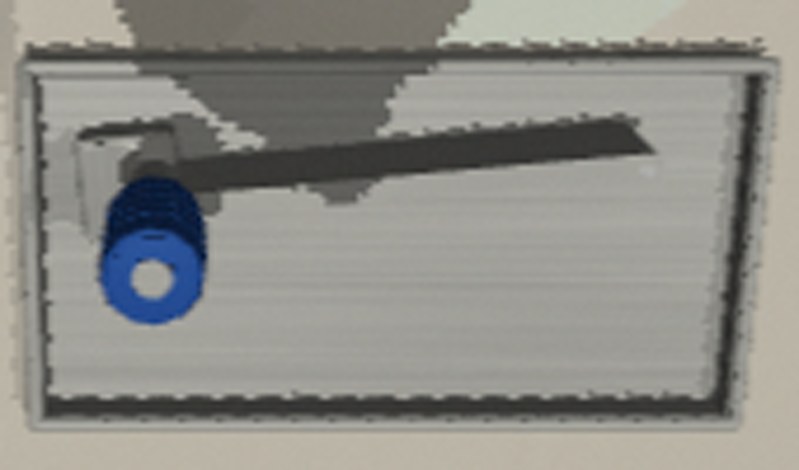

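Dark blade face in the crop: lower edge (207,190)→(655,152), so the yaw is about 15°. I'll check the carton lid's clearance before descending.

```bash
python3 - <<'E'
from h import *; import pickle
c=pickle.load(open('w1.pkl','rb'));s=vision.camera_info('side')
for a,b in [((247,253),(248,250)),((245,300),(280,315)),((243,380),(288,360)),((210,268),(248,250))]:
    o1,d1=ray(c,*a);o2,d2=ray(s,*b); t=np.linalg.lstsq(np.c_[d1,-d2],o2-o1,rcond=None)[0]
    print(a,b,(o1+t[0]*d1).round(3),(o2+t[1]*d2).round(3))
# line slope fit for yaw
f=lambda P:(proj(c,P)-[280,160])*4.7
for yaw in (12,14,16,18,20):
  d=np.array([np.cos(np.radians(yaw)),np.sin(np.radians(yaw)),0]);n=np.array([-d[1],d[0],0])
  P=np.array([.4852,-.2643,.035])
  print(yaw,[f(P+d*x+n*.003).round(0) for x in (.02,.12,.125)])
a=cv2.imread('pics/scene0.png');b=cv2.imread('pics/side0.png')
k=lambda i,r,cc,h,w,f:cv2.resize(i[r:r+h,cc:cc+w],None,fx=f,fy=f,interpolation=cv2.INTER_CUBIC)
cv2.imwrite('pics/c3.png',np.hstack([k(a,150,360,75,130,3),k(b,235,205,75*3//3,110,3)]))
E
```

```text
(247, 253) (248, 250) [ 0.427 -0.301  0.111] [ 0.348 -0.306  0.124]
(245, 300) (280, 315) [ 0.423 -0.409  0.031] [ 0.414 -0.409  0.032]
(243, 380) (288, 360) [ 0.438 -0.52   0.048] [ 0.432 -0.52   0.048]
(210, 268) (248, 250) [ 0.396 -0.317  0.124] [ 0.35  -0.317  0.134]
12 [array([238., 195.]), array([645., 187.]), array([666., 187.])]
14 [array([237., 192.]), array([646., 171.]), array([666., 170.])]
16 [array([236., 189.]), array([646., 154.]), array([666., 152.])]
18 [array([236., 187.]), array([645., 138.]), array([665., 135.])]
20 [array([235., 184.]), array([643., 121.]), array([664., 118.])]
```

View pics/c3.png

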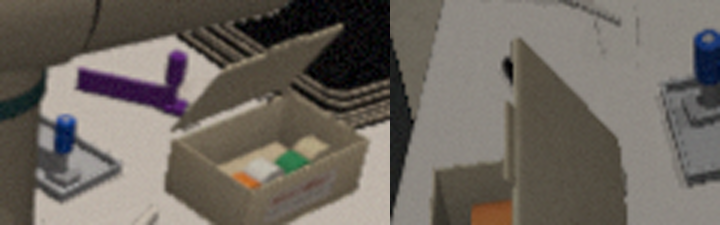

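A yaw of 16° fits the blade exactly, and the carton stays at x<0.44. I'll descend from above with a part-open gripper.

Request:
servo_tool:
  motion:
    - [0.3, -2.4, 0, 6, 0.6]
    - [0.2, -2.4, 0, 0, 0.6]
    - [0, 0, -2, 0, 0.6]
    - [0, 0, -4, 0, 0.6]
    - [0, 0, -4, 0, 0.6]
    - [0, 0, -4, 0, 0.6]
    - [0, 0, -2, 0, 0.6]
    - [0, 0, 0, 0, 0.6]
    - [0, 0, 0, 0, 0.6]

```text
clock: 1.62
tcp_pos: [0.4891, -0.2549, 0.1143]
ee_rot: [0.588, 0.809, -0.002, -0.001]
wrist_force: [-0.2, -0.6, 0.8]
width: 0.0512
```

Request:
servo_tool:
  motion:
    - [-0.4, -0.9, 0, 0, 0.6]
    - [0, 0, -1.5, 0, 0.6]
    - [0, 0, -2.5, 0, 0.6]
    - [0, 0, -2, 0, 0.6]
    - [0, 0, -0.6, 0, 0.6]
    - [0, 0, 0, 0, 0.6]

```text
clock: 2.12
tcp_pos: [0.4916, -0.268, 0.0603]
ee_rot: [0.587, 0.81, -0.002, 0.01]
wrist_force: [-0.2, 0.2, 0.7]
width: 0.0513
```

Request:
servo_tool:
  motion:
    - [0, 0, 0, 0, 0.6]
    - [0, 0, 0, 0, 0.6]

```text
clock: 2.28
tcp_pos: [0.4931, -0.2692, 0.064]
ee_rot: [0.587, 0.81, -0.002, 0.012]
wrist_force: [-0.3, -0.1, -0.7]
width: 0.0512
```

Request:
servo_tool:
  motion:
    - [-0.4, 0.2, 0, 0, 0.6]
    - [-0.4, 0.2, -0.5, 0, 0.6]
    - [0, 0, 0, 0, 0.6]

```text
clock: 2.53
tcp_pos: [0.4862, -0.2662, 0.0629]
ee_rot: [0.586, 0.81, -0.002, 0.015]
wrist_force: [-0.5, -0.6, 0.1]
width: 0.0509
```

```bash
python3 - <<'E'
from h import *
o=robot.observe(); print(o['joint_positions'].round(4),o['joint_velocities'].round(4),o['tcp_pos'],R.from_quat(o['ee_rot']).as_matrix().round(4))
E
```

```text
[-0.565   0.2322  1.5473 -0.0051  1.3316 -0.8811] [-0.0007 -0.0231 -0.0309  0.001   0.0142 -0.0015] [ 0.48619217 -0.26615876  0.06287967] [[-0.3116  0.9499  0.0232]
 [ 0.9498  0.3121 -0.0205]
 [-0.0267  0.0156 -0.9995]]
```

Request:
servo_tool:
  motion:
    - [0, 0, 2, 0, 0.6]
    - [0, 0, 4, 0, 0.6]
    - [0, 0, 4, 0, 0.6]
    - [0, 0, 2, 0, 0.6]
    - [0, 0, 0, 0, 0.6]
    - [0, 0, 0, 0, 0.6]

```text
clock: 3.03
tcp_pos: [0.483, -0.2642, 0.1873]
ee_rot: [0.586, 0.81, -0.002, 0.014]
wrist_force: [0.7, -0.6, -0.7]
width: 0.0512
```

Request:
servo_tool:
  motion:
    - [0, 0, -1, 0, 0.6]
    - [0, 0, -1, 0, 0.6]
    - [0, 0, -1, 0, 0.6]
    - [0, 0, -1, 0, 0.6]
    - [0, 0, -1, 0, 0.6]
    - [0, 0, -1, 0, 0.6]
    - [0, 0, -1, 0, 0.6]
    - [0, 0, -1, 0, 0.6]
    - [0, 0, -0.5, 0, 0.6]
    - [0, 0, -0.2, 0, 0.6]

```text
clock: 3.87
tcp_pos: [0.4784, -0.2613, 0.0806]
ee_rot: [0.586, 0.81, -0.002, 0.006]
wrist_force: [0.3, -0.6, 0.3]
width: 0.0513
```

Request:
servo_tool:
  motion:
    - [0.3, -0.1, 0, 0, 0.6]
    - [0.3, -0.2, -0.5, 0, 0.6]
    - [0, 0, -1, 0, 0.6]
    - [0, 0, -1, 0, 0.6]
    - [0, 0, -0.6, 0, 0.6]
    - [0, 0, -0.2, 0, 0.6]

```text
clock: 4.37
tcp_pos: [0.4863, -0.2653, 0.0459]
ee_rot: [0.586, 0.81, -0.002, 0.008]
wrist_force: [-0.7, -0.0, 0.4]
width: 0.0513
```

Request:
servo_tool:
  motion:
    - [0, 0, 0, 0, 0.1]
    - [0, 0, 0, 0, 0.1]
    - [0, 0, 0, 0, 0.1]
    - [0, 0, 0, 0, 0.1]
    - [0, 0, 0, 0, 0.1]
  newtons: 50

```text
clock: 4.78
tcp_pos: [0.4856, -0.265, 0.0448]
ee_rot: [0.586, 0.81, -0.002, 0.007]
wrist_force: [-0.5, -0.2, -2.0]
width: 0.023
```

Request:
servo_tool:
  motion:
    - [0, 0, 0.5, 0, 0.1]
    - [0, 0, 1, 0, 0.1]
    - [0, 0, 2, 0, 0.1]
    - [0, 0, 2, 0, 0.1]
    - [0, 0, 2, 0, 0.1]
    - [0, 0, 2, 0, 0.1]
    - [0, 0, 1.5, 0, 0.1]
    - [0, 0, 1, 0, 0.1]
    - [0, 0, 0.5, 0, 0.1]
    - [0, 1, 0, 0, 0.1]
    - [0, 2, 0, -2, 0.1]
    - [-0.3, 3, 0, -3, 0.1]
    - [-0.3, 3, 0, -3, 0.1]
    - [-0.3, 3, 0, -3, 0.1]
    - [-0.3, 3, 0, -3, 0.1]
    - [-0.3, 3, 0, -3, 0.1]
    - [-0.3, 3, 0, -2, 0.1]
    - [-0.3, 3, 0, -1, 0.1]
    - [-0.3, 3, 0, 0, 0.1]
    - [0, 2, 0, 0, 0.1]

```text
clock: 6.45
tcp_pos: [0.4503, 0.0412, 0.1715]
ee_rot: [0.727, 0.687, -0.007, -0.001]
wrist_force: [-0.1, 0.3, -1.2]
width: 0.0225
```

Request:
servo_tool:
  motion:
    - [0, 1.5, 0, 0, 0.1]
    - [0, 0.5, 0, 0, 0.1]
    - [0, 0, 0, 0, 0.1]
    - [0, 0, 0, 0, 0.1]

```text
clock: 6.78
tcp_pos: [0.4467, 0.0674, 0.1681]
ee_rot: [0.724, 0.69, -0.009, -0.003]
wrist_force: [0.1, 0.4, -2.4]
width: 0.0228
```

```bash
python3 - <<'E'
from h import *
im,ci=snap('wrist','w2.png'); o=robot.observe()
import pickle; pickle.dump((ci,o),open('w2.pkl','wb')); print(o['tcp_pos'],R.from_quat(o['ee_rot']).as_matrix().round(4))
E
```

```text
[0.44670153 0.06715301 0.16800201] [[ 0.0491  0.9986 -0.0169]
 [ 0.9988 -0.0493 -0.0071]
 [-0.0079 -0.0165 -0.9998]]
```

View pics/w2.png

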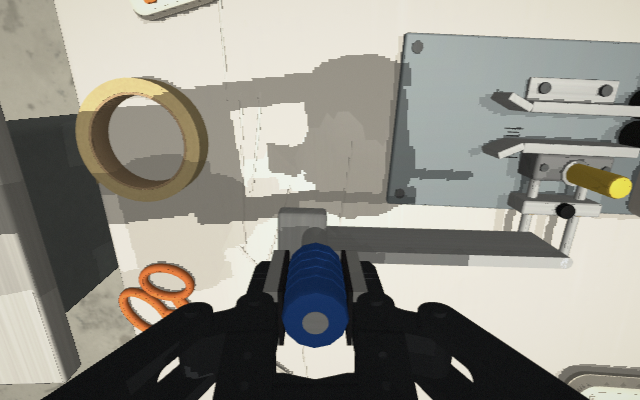

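Wrist view: bed corners at (405,33) and (388,205), fixed guide edge from about (527,108) to (640,114), sliding face from (522,144) to (640,150), blade tip top at (571,262).

```bash
python3 - <<'E'
from h import *; import pickle
c,o=pickle.load(open('w2.pkl','rb'))
g=lambda n,u,z:print(n,(atz(c,*u,z)*1000).round(1)[:2])
g('NL',(405,33),.012);g('NR',(388,205),.012);g('post',(621,187),.085)
g('fix bend',(527,108),.042);g('fix far',(639,114),.042);g('sl bend',(522,144),.042);g('sl far',(639,150),.042)
g('fix fl',(511,94),.042);g('sl fl',(499,157),.042)
g('tip',(571,262),.1582);g('blade top near',(470,260),.1582)
g('knobtop',(316,323),.1682+.082-.0418);g('tapeR',(207,150),.0);g('tapeT',(110,83),0)
E
```

```text
NL [519.5 182.4]
NR [508.4  43. ]
post [646.8  73.4]
fix bend [603.2 123.7]
fix far [685.1 115.4]
sl bend [603.   97.3]
sl far [691.2  88.6]
fix fl [590.5 134.1]
sl fl [586.9  88.2]
tip [568.   60.2]
blade top near [520.3  63.2]
knobtop [447.7  68.2]
tapeR [349.1  97.8]
tapeT [274.9 158.3]
```

Request:
servo_tool:
  motion:
    - [0, 1, 0, -0.8, 0.1]
    - [0, 1.5, 0, -0.8, 0.1]
    - [0, 1.5, -0.5, 0, 0.1]
    - [0, 1.2, -1, 0, 0.1]
    - [0, 0.6, -1, 0, 0.1]
    - [0, 0.2, -1, 0, 0.1]
    - [0, 0, -1, 0, 0.1]
    - [0, 0, -1, 0, 0.1]
    - [0, 0, -1, 0, 0.1]
    - [0, 0, -1, 0, 0.1]
    - [0, 0, -1, 0, 0.1]
    - [0, 0, -0.7, 0, 0.1]
    - [0, 0, -0.3, 0, 0.1]
    - [0, 0, 0, 0, 0.1]

```text
clock: 8.0
tcp_pos: [0.447, 0.119, 0.0628]
ee_rot: [0.739, 0.673, -0.011, -0.003]
wrist_force: [-0.1, -0.2, -1.7]
width: 0.0229
```

```bash
python3 - <<'E'
from h import *
im,ci=snap('wrist','w3.png'); o=robot.observe()
import pickle; pickle.dump((ci,o),open('w3.pkl','wb')); print(o['tcp_pos'],R.from_quat(o['ee_rot']).as_matrix().round(4))
b=cv2.imread('pics/w3.png'); print(proj(ci,[.6468,.1135,.042]))
E
```

```text
[0.44709528 0.11902301 0.06313058] [[ 0.0936  0.9954 -0.0196]
 [ 0.9955 -0.0938 -0.01  ]
 [-0.0118 -0.0186 -0.9998]]
[725.1878481  226.00311523]
```

View pics/w3.png

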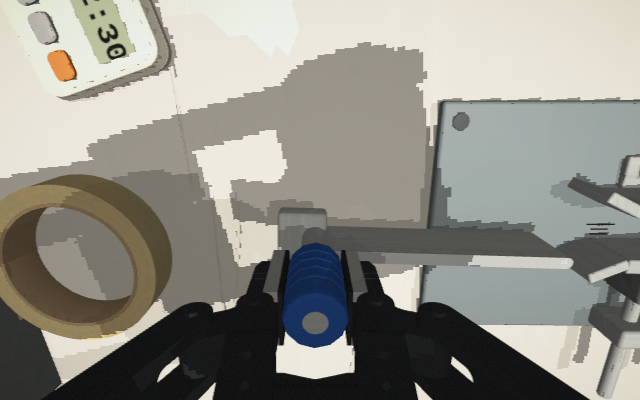

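Wrist view: blade tip at (572,263), just left of the mouth. Bed corners at (440,101) and (421,325); fixed flare tip near (572,182), sliding flare tip near (590,280).

```bash
python3 - <<'E'
from h import *; import pickle
c,o=pickle.load(open('w3.pkl','rb'))
g=lambda n,u,z:print(n,(atz(c,*u,z)*1000).round(1)[:2])
g('NL',(440,101),.012);g('NR',(421,325),.012);g('top edge',(638,100),.012)
g('tip',(572,263),.0628-.0418+.032-.003);g('mid',(480,260),.053-.001);g('knob',(316,323),.103)
g('fixfl',(570,186),.042);g('slfl',(592,279),.042);g('slbend',(632,263),.042)
b=cv2.imread('pics/w3.png')
cv2.imwrite('pics/c4.png',cv2.resize(b[90:340,400:640],None,fx=2.4,fy=2.4,interpolation=cv2.INTER_CUBIC))
E
```

```text
NL [518.1 183.5]
NR [508.   44.3]
top edge [619.8 174.3]
tip [570.3 104.1]
mid [525.4 110.6]
knob [448.2 119.8]
fixfl [570.  140.7]
slfl [587.5  89.2]
slbend [606.   96.8]
```

View pics/c4.png

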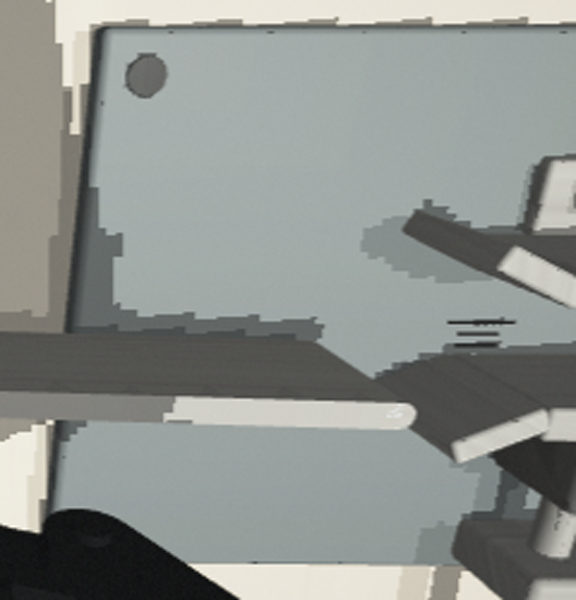

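The sealer origin is about (646,114) with yaw -5°. The slide face is at sealer y ≈ -19 and the blade at y ≈ -12.6 with yaw -6.1°, so I'll align and begin entry.

Request:
servo_tool:
  motion:
    - [0, 0.3, 0, 0.6, 0.1]
    - [0, 0.25, 0, 0.5, 0.1]
    - [0, 0, 0, 0, 0.1]

```text
clock: 8.3
tcp_pos: [0.4481, 0.1252, 0.0646]
ee_rot: [0.732, 0.681, -0.009, -0.002]
wrist_force: [0.2, 1.2, -2.5]
width: 0.0229
```

```bash
cat >> h.py <<'E'
O=np.array([.6462,.1142]);PSI=np.radians(-5.0)
def st(off=-0.7):
    o=robot.observe();m=R.from_quat(o['ee_rot']).as_matrix();d=o['tcp_pos'][:2]-O
    c,s=np.cos(PSI),np.sin(PSI)
    print('sealer xy mm',round(1e3*(c*d[0]+s*d[1]),1),round(1e3*(-s*d[0]+c*d[1]),1),'z',round(o['tcp_pos'][2]*1e3,1),'gauge yaw',round(np.degrees(np.arctan2(m[1,1],m[0,1]))+off,2),'tilt',m[:2,2].round(4),'F',o['wrist_force'].round(1),'t',o['clock'])
E
python3 -c "
from h import *; st()"
```

```text
sealer xy mm -198.3 -6.3 z 64.6 gauge yaw -4.87 tilt [-0.0167 -0.0098] F [ 0.2  1.2 -2.5] t 8.3
```

Request:
servo_tool:
  motion:
    - [0.5, -0.04, 0, 0, 0.1]
    - [0.8, -0.07, 0, 0, 0.1]
    - [0.8, -0.07, 0, 0, 0.1]
    - [0.8, -0.07, 0, 0, 0.1]
    - [0.8, -0.07, 0, 0, 0.1]
    - [0.8, -0.07, 0, 0, 0.1]
    - [0.8, -0.07, 0, 0, 0.1]
    - [0.8, -0.07, 0, 0, 0.1]
    - [0.8, -0.07, 0, 0, 0.1]
    - [0.5, -0.04, 0, 0, 0.1]
    - [0, 0, 0, 0, 0.1]

```text
clock: 9.22
tcp_pos: [0.5335, 0.1176, 0.0656]
ee_rot: [0.733, 0.681, -0.008, -0.001]
wrist_force: [0.5, 0.1, -2.0]
width: 0.0233
```

```bash
python3 -c "
from h import *; st()"
```

```text
sealer xy mm -112.5 -6.4 z 65.6 gauge yaw -4.91 tilt [-0.0119 -0.0094] F [ 0.5  0.1 -2. ] t 9.2167
```

Request:
servo_tool:
  motion:
    - [0.4, 0.1, -0.2, 0, 0.1]
    - [0.5, 0.05, -0.2, 0, 0.1]
    - [0.5, 0.05, -0.2, 0, 0.1]
    - [0.5, 0, -0.1, 0, 0.1]
    - [0.4, 0, 0, 0, 0.1]
    - [0.3, 0, 0, 0, 0.1]
    - [0, 0, 0, 0, 0.1]

```text
clock: 9.8
tcp_pos: [0.562, 0.1198, 0.0569]
ee_rot: [0.733, 0.681, -0.008, -0.001]
wrist_force: [0.0, -0.3, -2.4]
width: 0.0229
```

```bash
python3 -c "
from h import *; st()"
```

```text
sealer xy mm -84.4 -1.7 z 56.9 gauge yaw -4.91 tilt [-0.0134 -0.0096] F [ 0.  -0.3 -2.4] t 9.8
```

Request:
servo_tool:
  motion:
    - [0.25, -0.02, 0, 0, 0.1]
    - [0.25, -0.02, 0, 0, 0.1]
    - [0.15, -0.01, 0, 0, 0.1]
    - [0.1, -0.01, 0, 0, 0.1]

```text
clock: 10.13
tcp_pos: [0.57, 0.1193, 0.0571]
ee_rot: [0.733, 0.681, -0.008, -0.001]
wrist_force: [0.5, 0.3, -2.1]
width: 0.023
```

```bash
python3 -c "
from h import *; st()"
```

```text
sealer xy mm -76.3 -1.6 z 57.1 gauge yaw -4.9 tilt [-0.0136 -0.0096] F [ 0.5  0.3 -2.1] t 10.1333
```

Request:
servo_tool:
  motion:
    - [0.1, -0.01, 0, 0, 0.1]
    - [0.1, -0.01, 0, 0, 0.1]
    - [0.1, -0.01, 0, 0, 0.1]

```text
clock: 10.38
tcp_pos: [0.5733, 0.1189, 0.0573]
ee_rot: [0.732, 0.681, -0.008, -0.001]
wrist_force: [-0.4, 0.1, -2.8]
width: 0.023
```

```bash
python3 -c "
from h import *; st()"
```

```text
sealer xy mm -73.0 -1.6 z 57.3 gauge yaw -4.9 tilt [-0.0134 -0.0096] F [-0.4  0.1 -2.8] t 10.3833
```

Request:
servo_tool:
  motion:
    - [0.1, -0.01, 0, 0, 0.1]
    - [0.1, -0.01, 0, 0, 0.1]

```text
clock: 10.55
tcp_pos: [0.5755, 0.1187, 0.0573]
ee_rot: [0.733, 0.681, -0.008, -0.001]
wrist_force: [-0.2, 0.3, -1.3]
width: 0.0227
```

Request:
servo_tool:
  motion:
    - [0.1, -0.01, 0, 0, 0.1]
    - [0.1, -0.01, 0, 0, 0.1]

```text
clock: 10.72
tcp_pos: [0.5766, 0.119, 0.057]
ee_rot: [0.732, 0.681, -0.009, -0.002]
wrist_force: [-3.6, 2.3, -1.9]
width: 0.023
```

Contact: Fx = -3.6 N, with the right roller nudging the tip to +y. I'll centre toward +y and feel again.

Request:
servo_tool:
  motion:
    - [-0.05, 0.15, 0, 0, 0.1]
    - [0.05, 0.1, 0, 0, 0.1]
    - [0.1, 0, 0, 0, 0.1]

```text
clock: 10.97
tcp_pos: [0.5772, 0.1201, 0.0567]
ee_rot: [0.733, 0.681, -0.011, -0.002]
wrist_force: [-4.9, -1.0, -1.2]
width: 0.0229
```

```bash
python3 -c "
from h import *; st()"
```

```text
sealer xy mm -69.2 -0.1 z 56.7 gauge yaw -4.92 tilt [-0.018  -0.0121] F [-4.9 -1.  -1.2] t 10.9667
```

Request:
servo_tool:
  motion:
    - [0, 0, -0.15, 0, 0.1]
    - [0, 0, -0.15, 0, 0.1]
    - [0, 0, -0.1, 0, 0.1]

```text
clock: 11.22
tcp_pos: [0.5773, 0.1202, 0.0551]
ee_rot: [0.732, 0.681, -0.011, -0.001]
wrist_force: [-8.9, -3.0, 6.8]
width: 0.0226
```

```bash
python3 -c "
from h import *; st()"
```

```text
sealer xy mm -69.1 -0.0 z 55.1 gauge yaw -4.88 tilt [-0.0176 -0.0125] F [-8.9 -3.   6.8] t 11.2167
```

Request:
servo_tool:
  motion:
    - [0, 0, 0, 0, 0.3]
    - [0, 0, 0, 0, 0.5]
    - [0, 0, 0, 0, 0.6]
    - [0, 0, 0, 0, 0.6]

```text
clock: 11.55
tcp_pos: [0.5795, 0.1213, 0.0571]
ee_rot: [0.732, 0.681, -0.007, -0.0]
wrist_force: [-0.7, 1.1, -0.7]
width: 0.051
```

```bash
python3 -c "
from h import *; st()"
```

```text
sealer xy mm -67.1 1.2 z 57.1 gauge yaw -4.86 tilt [-0.0108 -0.0099] F [-0.7  1.1 -0.7] t 11.55
```

Request:
servo_tool:
  motion:
    - [0, 0, 0.5, 0, 0.6]
    - [0, 0, 1.2, 0, 0.6]
    - [0, 0, 2, 0, 0.6]
    - [0, 0, 2, 0, 0.6]
    - [0, 0, 2, 0, 0.6]
    - [0, 0, 1, 0, 0.6]
    - [0.5, -0.5, 0.3, 0, 0.3]
    - [1, -1.5, 0, 0, 0]
    - [1.5, -2, 0, 0, 0]
    - [1.5, -2, 0, 0, 0]
    - [1, -1.8, 0, 0, 0]
    - [0.6, -1, 0, 0, 0]
    - [0, 0, 0, 0, 0]
    - [0, 0, 0, 0, 0]

```text
clock: 12.72
tcp_pos: [0.644, 0.0286, 0.1551]
ee_rot: [0.732, 0.682, -0.005, 0.001]
wrist_force: [-0.9, 1.3, -0.3]
width: 0.0001
```

```bash
python3 - <<'E'
from h import *
st(0)
im,ci=snap('wrist','w4.png'); import pickle; pickle.dump((ci,robot.observe()),open('w4.pkl','wb'))
E
```

```text
sealer xy mm 5.3 -85.5 z 155.1 gauge yaw -4.07 tilt [-0.0068 -0.0083] F [-0.9  1.3 -0.3] t 12.7167
```

View pics/w4.png

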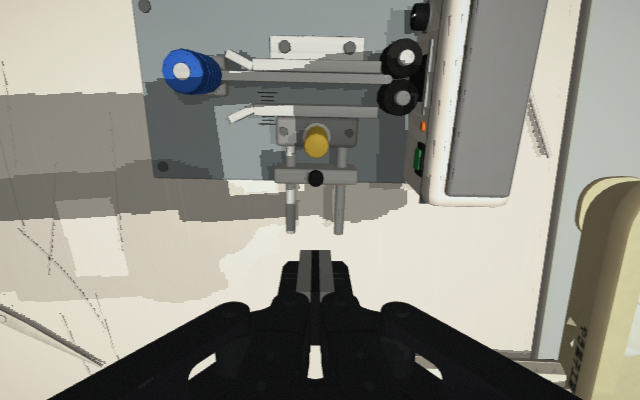

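Wrist view: blade standing in the throat with its tip at the rollers near (388,76), gauge upright, post at (317,142) straight ahead of the closed fingers. Next I descend behind the post.

Request:
servo_tool:
  motion:
    - [0, 0, -1, 0, 0]
    - [0, 0, -1, 0, 0]
    - [0, 0, -1, 0, 0]
    - [0, 0, -1, 0, 0]
    - [0, 0, -1, 0, 0]
    - [0, 0, -1, 0, 0]
    - [0, 0, -1, 0, 0]
    - [0, 0, -1, 0, 0]
    - [0, 0, -1, 0, 0]
    - [0, 0, -0.5, 0, 0]
    - [0, 0, -0.2, 0, 0]
    - [0, 0, 0, 0, 0]
    - [0, 0, 0, 0, 0]

```text
clock: 13.85
tcp_pos: [0.6402, 0.0334, 0.0445]
ee_rot: [0.73, 0.684, -0.007, -0.002]
wrist_force: [-0.1, -0.2, -0.6]
width: -0.0001
```

```bash
python3 -c "
from h import *; st(0)"
```

```text
sealer xy mm 1.0 -81.0 z 44.5 gauge yaw -3.74 tilt [-0.0125 -0.0076] F [-0.1 -0.2 -0.6] t 13.85
```

Request:
servo_tool:
  motion:
    - [0.2, 0, 0.6, 0, 0]
    - [0.2, 0, 0.6, 0, 0]
    - [0.05, 0.4, 0, 0, 0]
    - [0.05, 0.5, 0, 0, 0]
    - [0.03, 0.4, 0, 0, 0]
    - [0, 0.2, 0, 0, 0]
    - [0, 0, 0, 0, 0]

```text
clock: 14.43
tcp_pos: [0.6482, 0.0503, 0.062]
ee_rot: [0.73, 0.684, -0.005, 0.001]
wrist_force: [-0.2, -0.6, -0.6]
width: 0.0001
```

```bash
python3 -c "
from h import *; st(0)"
```

```text
sealer xy mm 7.6 -63.5 z 62.0 gauge yaw -3.74 tilt [-0.0055 -0.0073] F [-0.2 -0.6 -0.6] t 14.4333
```

Request:
servo_tool:
  motion:
    - [-0.01, 0.15, 0, 0, 0]
    - [0.01, 0.15, 0, 0, 0]
    - [0.01, 0.15, 0, 0, 0]
    - [0.01, 0.15, 0, 0, 0]
    - [0.01, 0.1, 0, 0, 0]
    - [0.01, 0.1, 0, 0, 0]

```text
clock: 14.93
tcp_pos: [0.6481, 0.0547, 0.0618]
ee_rot: [0.731, 0.683, -0.008, 0.003]
wrist_force: [-1.6, -6.0, 1.6]
width: 0.0001
```

```bash
python3 -c "
from h import *; st(0)"
```

```text
sealer xy mm 7.1 -59.1 z 61.8 gauge yaw -3.89 tilt [-0.0075 -0.0147] F [-1.6 -6.   1.6] t 14.9333
```

Request:
servo_tool:
  motion:
    - [0.01, 0.15, 0, 0, 0]
    - [0.01, 0.15, 0, 0, 0]
    - [0.01, 0.15, 0, 0, 0]
    - [0.01, 0.15, 0, 0, 0]
    - [0.01, 0.15, 0, 0, 0]
    - [0.01, 0.15, 0, 0, 0]

```text
clock: 15.43
tcp_pos: [0.6482, 0.0567, 0.062]
ee_rot: [0.733, 0.681, -0.012, 0.006]
wrist_force: [-1.6, -6.7, 1.1]
width: 0.0002
```

```bash
python3 -c "
from h import *; st(0)"
```

```text
sealer xy mm 7.0 -57.1 z 62.0 gauge yaw -4.23 tilt [-0.0103 -0.0252] F [-1.6 -6.7  1.1] t 15.4333
```

Request:
servo_tool:
  motion:
    - [0.02, 0.25, 0, 0, 0]
    - [0.02, 0.25, 0, 0, 0]
    - [0.02, 0.25, 0, 0, 0]
    - [0.02, 0.25, 0, 0, 0]

```text
clock: 15.77
tcp_pos: [0.6486, 0.0618, 0.0621]
ee_rot: [0.734, 0.679, -0.016, 0.008]
wrist_force: [-1.1, -6.3, 1.5]
width: -0.0002
```

```bash
python3 -c "
from h import *; st(0)"
```

```text
sealer xy mm 6.9 -52.0 z 62.1 gauge yaw -4.49 tilt [-0.0124 -0.0324] F [-1.1 -6.3  1.5] t 15.7667
```

Request:
servo_tool:
  motion:
    - [0.02, 0.25, 0, 0, 0]
    - [0.02, 0.25, 0, 0, 0]
    - [0.02, 0.2, 0, 0, 0]

```text
clock: 16.02
tcp_pos: [0.6489, 0.0654, 0.0621]
ee_rot: [0.735, 0.678, -0.018, 0.009]
wrist_force: [-1.0, -5.9, 2.0]
width: 0.0002
```

```bash
python3 -c "
from h import *; st(0)"
```

```text
sealer xy mm 6.9 -48.3 z 62.1 gauge yaw -4.67 tilt [-0.0142 -0.0377] F [-1.  -5.9  2. ] t 16.0167
```

Request:
servo_tool:
  motion:
    - [0.01, 0.18, 0, 0, 0]
    - [0.01, 0.18, 0, 0, 0]
    - [0.01, 0.18, 0, 0, 0]

```text
clock: 16.27
tcp_pos: [0.649, 0.0675, 0.0621]
ee_rot: [0.736, 0.677, -0.02, 0.011]
wrist_force: [-0.4, -5.8, 1.7]
width: -0.0004
```

Request:
servo_tool:
  motion:
    - [0.01, 0.18, 0, 0, 0]

```text
clock: 16.35
tcp_pos: [0.649, 0.068, 0.0622]
ee_rot: [0.736, 0.676, -0.021, 0.011]
wrist_force: [-0.4, -5.5, 1.1]
width: 0.0003
```

Request:
servo_tool:
  motion:
    - [0.01, 0.18, 0, 0, 0]
    - [0.01, 0.18, 0, 0, 0]

```text
clock: 16.52
tcp_pos: [0.6491, 0.0691, 0.0622]
ee_rot: [0.737, 0.675, -0.023, 0.012]
wrist_force: [-1.6, -7.4, 1.4]
width: 0.0
```

Request:
servo_tool:
  motion:
    - [0.01, 0.18, 0, 0, 0]
    - [0.01, 0.18, 0, 0, 0]

```text
clock: 16.68
tcp_pos: [0.649, 0.0693, 0.0623]
ee_rot: [0.738, 0.674, -0.025, 0.014]
wrist_force: [-2.0, -9.8, 2.0]
width: -0.0001
```

Request:
servo_tool:
  motion:
    - [0.01, 0.18, 0, 0, 0]

```text
clock: 16.77
tcp_pos: [0.649, 0.0692, 0.0623]
ee_rot: [0.738, 0.674, -0.026, 0.015]
wrist_force: [-1.4, -7.8, 1.2]
width: 0.0001
```

The slide has stopped against the blade. I'll raise the push slightly to about 11 N.

Request:
servo_tool:
  motion:
    - [0.02, 0.2, 0, 0, 0]
    - [0.02, 0.21, 0, 0, 0]

```text
clock: 16.93
tcp_pos: [0.649, 0.0691, 0.0624]
ee_rot: [0.74, 0.672, -0.029, 0.016]
wrist_force: [-2.5, -10.3, 2.4]
width: 0.0006
```

Request:
servo_tool:
  motion:
    - [0.02, 0.22, 0, 0, 0]
    - [0.02, 0.22, 0, 0, 0]

```text
clock: 17.1
tcp_pos: [0.6489, 0.069, 0.0625]
ee_rot: [0.741, 0.671, -0.033, 0.018]
wrist_force: [-2.1, -9.7, 2.7]
width: -0.0
```

Request:
servo_tool:
  motion:
    - [0.02, 0.24, 0, 0, 0]
    - [0.02, 0.24, 0, 0, 0]

```text
clock: 17.27
tcp_pos: [0.6488, 0.0689, 0.0626]
ee_rot: [0.742, 0.669, -0.036, 0.02]
wrist_force: [-2.1, -11.5, 2.9]
width: 0.0002
```

Push is 11.6 N, so the nip is about 5.5 N. Now I back straight off the post and rise.

Request:
servo_tool:
  motion:
    - [0, -0.4, 0, 0, 0]
    - [-0.05, -0.6, 0, 0, 0]
    - [-0.05, -0.8, 0, 0, 0]
    - [0, -0.6, 0.5, 0, 0]
    - [0, 0, 1, 0, 0]
    - [0, 0, 2, 0, 0]
    - [0, 0, 2, 0, 0]
    - [0, 0, 2, 0, 0]
    - [0, 0, 1.5, 0, 0]
    - [-0.3, 0.5, 0, 0, 0]
    - [-1, 1, 0, 0, 0.3]
    - [-1.5, 1, 0, 0, 0.6]
    - [-1.5, 1, 0, 0, 0.6]
    - [-1, 0.5, 0, 0, 0.6]
    - [0, 0, 0, 0, 0.6]
    - [0, 0, 0, 0, 0.6]

```text
clock: 18.6
tcp_pos: [0.5905, 0.0868, 0.1602]
ee_rot: [0.742, 0.669, -0.033, 0.018]
wrist_force: [0.1, -0.4, -0.2]
width: 0.0512
```

```bash
python3 - <<'E'
from h import *
st(0)
im,ci=snap('wrist','w5.png'); import pickle; pickle.dump((ci,robot.observe()),open('w5.pkl','wb'))
h=cv2.cvtColor(im,cv2.COLOR_RGB2HSV); m=cv2.inRange(h,(100,120,30),(130,255,255)); 
n,l,s,c=cv2.connectedComponentsWithStats(m); k=1+np.argmax(s[1:,4]); print(s[k],c[k],proj(ci,[.5773,.1202,.094]),proj(ci,[.5773,.1202,.052]))
im2=snap('side','s5.png')
E
```

```text
sealer xy mm -53.1 -32.1 z 160.2 gauge yaw -5.92 tilt [-0.024  -0.0708] F [ 0.1 -0.4 -0.2] t 18.6
[ 270  130   41   49 1309] [290.79220779 153.34300993] [288.86840216 161.51849601] [293.93868686 146.1092348 ]
```

Request:
servo_tool:
  motion:
    - [-0.5, 1, 0, 0, 0.6]
    - [-0.5, 1.2, 0, 0, 0.6]
    - [-0.3, 0.9, 0, 0, 0.6]
    - [0, 0, -1, 0, 0.6]
    - [0, 0, -1, 0, 0.6]
    - [0, 0, -1, 0, 0.6]
    - [0, 0, -1, 0, 0.6]
    - [0, 0, 0, 0, 0.6]

```text
clock: 19.37
tcp_pos: [0.5771, 0.1202, 0.114]
ee_rot: [0.742, 0.669, -0.034, 0.018]
wrist_force: [-0.4, -0.4, 0.6]
width: 0.0514
```

Request:
servo_tool:
  motion:
    - [0, -0.1, -1, 0, 0.6]
    - [0, 0, -1, 0, 0.6]
    - [0, 0, -1, 0, 0.6]
    - [0, 0, -1, 0, 0.6]
    - [0, 0, -0.8, 0, 0.6]
    - [0, 0, -0.4, 0, 0.6]
    - [0, 0, 0, 0, 0.6]

```text
clock: 19.95
tcp_pos: [0.5763, 0.1176, 0.0542]
ee_rot: [0.743, 0.668, -0.035, 0.017]
wrist_force: [-0.4, -0.1, -0.4]
width: 0.0515
```

Request:
servo_tool:
  motion:
    - [0.05, 0.1, 0, 0, 0.4]
    - [0, 0, 0, 0, 0.25]
    - [0, 0, 0, 0, 0.1]
    - [0, 0, 0, 0, 0.1]
    - [0, 0, 0, 0, 0.1]
    - [0, 0, 0, 0, 0.1]
  newtons: 40

```text
clock: 20.45
tcp_pos: [0.5774, 0.1187, 0.0552]
ee_rot: [0.743, 0.668, -0.035, 0.017]
wrist_force: [-1.0, -0.5, -1.6]
width: 0.023
```

```bash
python3 -c "
from h import *; st(0)"
```

```text
sealer xy mm -69.0 -1.5 z 55.2 gauge yaw -6.12 tilt [-0.028  -0.0721] F [-1.  -0.5 -1.6] t 20.45
```

Gripped. Now drawing back slowly along the throat axis.

Request:
servo_tool:
  motion:
    - [-0.1, 0.01, 0, 0, 0.1]
    - [-0.15, 0.01, 0, 0, 0.1]
    - [-0.2, 0.02, 0, 0, 0.1]
    - [-0.2, 0.02, 0, 0, 0.1]
    - [-0.2, 0.02, 0, 0, 0.1]
    - [-0.2, 0.02, 0, 0, 0.1]

```text
clock: 20.95
tcp_pos: [0.5685, 0.1195, 0.0562]
ee_rot: [0.743, 0.668, -0.032, 0.02]
wrist_force: [3.8, -0.6, -2.8]
width: 0.0227
```

```bash
python3 -c "
from h import *; st(0)"
```

```text
sealer xy mm -77.9 -1.5 z 56.2 gauge yaw -6.14 tilt [-0.0212 -0.0718] F [ 3.8 -0.6 -2.8] t 20.95
```

Drag of 3.8 N is felt, with almost no lateral force. Continuing.

Request:
servo_tool:
  motion:
    - [-0.2, 0.02, 0, 0, 0.1]
    - [-0.2, 0.02, 0, 0, 0.1]
    - [-0.2, 0.02, 0, 0, 0.1]
    - [-0.2, 0.02, 0, 0, 0.1]
    - [-0.2, 0.02, 0, 0, 0.1]
    - [-0.2, 0.02, 0, 0, 0.1]
    - [-0.2, 0.02, 0, 0, 0.1]
    - [-0.2, 0.02, 0, 0, 0.1]
    - [-0.2, 0.02, 0, 0, 0.1]
    - [-0.2, 0.02, 0, 0, 0.1]

```text
clock: 21.78
tcp_pos: [0.5464, 0.1216, 0.0567]
ee_rot: [0.743, 0.668, -0.032, 0.02]
wrist_force: [3.4, -1.5, -1.1]
width: 0.0229
```

```bash
python3 -c "
from h import *; st(0)"
```

```text
sealer xy mm -100.0 -1.4 z 56.7 gauge yaw -6.14 tilt [-0.0201 -0.0721] F [ 3.4 -1.5 -1.1] t 21.7833
```

Request:
servo_tool:
  motion:
    - [-0.2, 0.015, 0, 0, 0.1]
    - [-0.2, 0.015, 0, 0, 0.1]
    - [-0.2, 0.015, 0, 0, 0.1]
    - [-0.2, 0.015, 0, 0, 0.1]
    - [-0.2, 0.017, 0, 0, 0.1]
    - [-0.2, 0.017, 0, 0, 0.1]
    - [-0.2, 0.017, 0, 0, 0.1]
    - [-0.2, 0.017, 0, 0, 0.1]
    - [-0.2, 0.017, 0, 0, 0.1]
    - [-0.2, 0.017, 0, 0, 0.1]
    - [-0.2, 0.017, 0, 0, 0.1]
    - [-0.2, 0.017, 0, 0, 0.1]
    - [-0.2, 0.017, 0, 0, 0.1]
    - [-0.2, 0.017, 0, 0, 0.1]

```text
clock: 22.95
tcp_pos: [0.5154, 0.1243, 0.0569]
ee_rot: [0.743, 0.668, -0.031, 0.02]
wrist_force: [4.2, -0.9, -2.7]
width: 0.023
```

```bash
python3 -c "
from h import *; st(0)"
```

```text
sealer xy mm -131.1 -1.3 z 56.9 gauge yaw -6.13 tilt [-0.0196 -0.0716] F [ 4.2 -0.9 -2.7] t 22.95
```

Request:
servo_tool:
  motion:
    - [-0.2, 0.017, 0, 0, 0.1]
    - [-0.2, 0.017, 0, 0, 0.1]
    - [-0.2, 0.017, 0, 0, 0.1]
    - [-0.2, 0.017, 0, 0, 0.1]
    - [-0.2, 0.017, 0, 0, 0.1]
    - [-0.2, 0.017, 0, 0, 0.1]
    - [-0.2, 0.017, 0, 0, 0.1]
    - [-0.2, 0.017, 0, 0, 0.1]
    - [-0.2, 0.017, 0, 0, 0.1]
    - [-0.2, 0.017, 0, 0, 0.1]
    - [-0.2, 0.017, 0, 0, 0.1]
    - [-0.2, 0.017, 0, 0, 0.1]
    - [-0.2, 0.017, 0, 0, 0.1]
    - [-0.2, 0.017, 0, 0, 0.1]
    - [-0.2, 0.017, 0, 0, 0.1]
    - [-0.2, 0.017, 0, 0, 0.1]

```text
clock: 24.28
tcp_pos: [0.4791, 0.1275, 0.0567]
ee_rot: [0.743, 0.668, -0.032, 0.019]
wrist_force: [-0.3, -0.6, -1.8]
width: 0.023
```

```bash
python3 -c "
from h import *; st(0)"
```

```text
sealer xy mm -167.6 -1.3 z 56.7 gauge yaw -6.12 tilt [-0.0217 -0.0714] F [-0.3 -0.6 -1.8] t 24.2833
```

Drag has dropped to zero, so the blade is clear. I continue straight back, rise, then go over to the tray.

Request:
servo_tool:
  motion:
    - [-0.4, 0.035, 0, 0, 0.1]
    - [-0.6, 0.05, 0, 0, 0.1]
    - [-0.8, 0.07, 0, 0, 0.1]
    - [-0.8, 0.07, 0, 0, 0.1]
    - [-0.4, 0.035, 0, 0, 0.1]
    - [0, 0, 0.5, 0, 0.1]
    - [0, 0, 1, 0, 0.1]
    - [0, 0, 1.5, 0, 0.1]
    - [0, 0, 2, 0, 0.1]
    - [0, 0, 2, 0, 0.1]
    - [0, 0, 2, 0, 0.1]
    - [0, 0, 1.5, 0, 0.1]
    - [0, 0, 1, 0, 0.1]

```text
clock: 25.37
tcp_pos: [0.4405, 0.13, 0.1785]
ee_rot: [0.743, 0.668, -0.036, 0.017]
wrist_force: [-0.3, -0.2, -2.9]
width: 0.0232
```

Request:
servo_tool:
  motion:
    - [0, -1, 0, 0, 0.1]
    - [0.1, -2, 0, 1, 0.1]
    - [0.3, -2.5, 0, 2, 0.1]
    - [0.3, -2.5, 0, 2, 0.1]
    - [0.3, -2.5, 0, 2, 0.1]
    - [0.3, -2.5, 0, 2, 0.1]
    - [0.3, -2.5, 0, 2, 0.1]
    - [0.3, -2.5, 0, 2, 0.1]
    - [0.3, -2.5, 0, 2, 0.1]
    - [0.3, -2.5, 0, 2, 0.1]
    - [0.3, -2.5, 0, 2, 0.1]
    - [0.3, -2.5, 0, 1, 0.1]
    - [0.3, -2.5, 0, 0, 0.1]
    - [0.2, -2, 0, 0, 0.1]
    - [0.1, -1.5, 0, 0, 0.1]
    - [0, -1, 0, 0, 0.1]
    - [0, -0.5, 0, 0, 0.1]
    - [0, 0, 0, 0, 0.1]

```text
clock: 26.87
tcp_pos: [0.4681, -0.2516, 0.1714]
ee_rot: [0.609, 0.793, -0.035, 0.016]
wrist_force: [0.5, 0.1, -2.6]
width: 0.0229
```

```bash
python3 -c "
from h import *; st(1.1)"
```

```text
sealer xy mm -145.6 -379.9 z 171.4 gauge yaw 15.99 tilt [-0.0166 -0.0748] F [ 0.5  0.1 -2.6] t 26.8667
```

Request:
servo_tool:
  motion:
    - [0.6, -0.5, 0, -0.5, 0.1]
    - [0.7, -0.6, 0, -0.5, 0.1]
    - [0.5, -0.4, -0.5, 0, 0.1]
    - [0, 0, -1, 0, 0.1]
    - [0, 0, -1, 0, 0.1]
    - [0, 0, -1, 0, 0.1]
    - [0, 0, -1, 0, 0.1]
    - [0, 0, -1, 0, 0.1]
    - [0, 0, -0.8, 0, 0.1]
    - [0, 0, -0.5, 0, 0.1]
    - [0, 0, 0, 0, 0.1]

```text
clock: 27.78
tcp_pos: [0.4861, -0.2624, 0.093]
ee_rot: [0.614, 0.788, -0.035, 0.013]
wrist_force: [0.1, -0.2, -2.1]
width: 0.0231
```

```bash
python3 - <<'E'
from h import *
st(1.1); print(robot.observe()['tcp_pos'])
im,ci=snap('wrist','w6.png'); im,s=snap('side','s6.png')
a=cv2.imread('pics/w6.png');b=cv2.imread('pics/s6.png')
f=lambda i,r,c,h,w,k:cv2.resize(i[r:r+h,c:c+w],None,fx=k,fy=k,interpolation=cv2.INTER_CUBIC)
cv2.imwrite('pics/c6.png',np.hstack([cv2.resize(a,(480,300)),f(b,220,270,100,107,3)]))
E
```

```text
sealer xy mm -126.7 -389.1 z 93.0 gauge yaw 15.21 tilt [-0.0224 -0.0705] F [ 0.1 -0.2 -2.1] t 27.7833
[ 0.48608341 -0.26235069  0.09302047]
```

Request:
servo_tool:
  motion:
    - [0, -0.3, 0, 0, 0.1]
    - [0, -0.2, -0.7, 0, 0.1]
    - [0, 0, -1, 0, 0.1]
    - [0, 0, -1, 0, 0.1]
    - [0, 0, -0.6, 0, 0.1]
    - [0, 0, -0.3, 0, 0.1]
    - [0, 0, 0, 0, 0.1]

```text
clock: 28.47
tcp_pos: [0.4875, -0.2692, 0.0569]
ee_rot: [0.614, 0.788, -0.034, 0.016]
wrist_force: [-0.6, -0.8, -2.0]
width: 0.0233
```

Request:
servo_tool:
  motion:
    - [0, 0, -0.15, 0, 0.1]
    - [0, 0, -0.15, 0, 0.1]

```text
clock: 28.63
tcp_pos: [0.4875, -0.2691, 0.0535]
ee_rot: [0.614, 0.788, -0.034, 0.016]
wrist_force: [-0.7, 0.8, -1.5]
width: 0.0231
```

Request:
servo_tool:
  motion:
    - [0, 0, -0.2, 0, 0.1]
    - [0, 0, -0.1, 0, 0.1]

```text
clock: 28.8
tcp_pos: [0.4878, -0.2692, 0.0505]
ee_rot: [0.614, 0.788, -0.034, 0.016]
wrist_force: [-0.2, -0.7, -2.3]
width: 0.023
```

Request:
servo_tool:
  motion:
    - [0, 0, -0.1, 0, 0.1]
    - [0, 0, -0.1, 0, 0.1]

```text
clock: 28.97
tcp_pos: [0.488, -0.2693, 0.0488]
ee_rot: [0.614, 0.788, -0.034, 0.017]
wrist_force: [0.7, 0.2, -2.1]
width: 0.023
```

Request:
servo_tool:
  motion:
    - [0, 0, -0.1, 0, 0.1]
    - [0, 0, -0.1, 0, 0.1]

```text
clock: 29.13
tcp_pos: [0.4883, -0.2696, 0.0474]
ee_rot: [0.614, 0.788, -0.034, 0.017]
wrist_force: [-2.5, -0.7, 2.7]
width: 0.023
```

Request:
servo_tool:
  motion:
    - [0, 0, -0.1, 0, 0.1]

```text
clock: 29.22
tcp_pos: [0.4887, -0.2699, 0.0472]
ee_rot: [0.614, 0.788, -0.034, 0.018]
wrist_force: [-3.3, 0.6, 4.1]
width: 0.023
```

Request:
servo_tool:
  motion:
    - [0, 0, 0, 0, 0.2]
    - [0, 0, 0, 0, 0.4]
    - [0, 0, 0, 0, 0.6]
    - [0, 0, 0, 0, 0.6]
    - [0, 0, 0.5, 0, 0.6]
    - [0, 0, 1, 0, 0.6]
    - [0, 0, 2, 0, 0.6]
    - [0, 0, 2, 0, 0.6]
    - [0, 0, 2, 0, 0.6]
    - [0, 0, 2, 0, 0.6]
    - [0, 0, 2, 0, 0.6]
    - [0, 0, 2, 0, 0.6]
    - [0, 1, 2, 0, 0.6]
    - [0, 2, 1, 0, 0.6]
    - [0, 2, 0, 0, 0.6]
    - [0, 2, 0, 0, 0.6]
    - [0, 1, 0, 0, 0.6]
    - [0, 0, 0, 0, 0.6]

```text
clock: 30.72
tcp_pos: [0.4879, -0.1872, 0.2341]
ee_rot: [0.615, 0.787, -0.033, 0.024]
wrist_force: [0.1, -0.1, -0.1]
width: 0.0515
```

```bash
python3 - <<'E'
from h import *
print(robot.observe()['tcp_pos'])
im,ci=snap('wrist','w7.png'); im,s=snap('side','s7.png')
a=cv2.imread('pics/w7.png');b=cv2.imread('pics/s7.png')
f=lambda i,r,c,h,w,k:cv2.resize(i[r:r+h,c:c+w],None,fx=k,fy=k,interpolation=cv2.INTER_CUBIC)
L=np.zeros((600,400,3),np.uint8); L[:250]=cv2.resize(a,(400,250)); L[260:595]=f(b,230,285,67*1,80,5)
Rr=np.zeros((600,400,3),np.uint8); Rr[:]=f(b,150,300,150,100,4)
cv2.imwrite('pics/fin.png',np.hstack([L,Rr]))
E
```

```text
[ 0.4879316  -0.18720063  0.23412899]
```

View pics/fin.png

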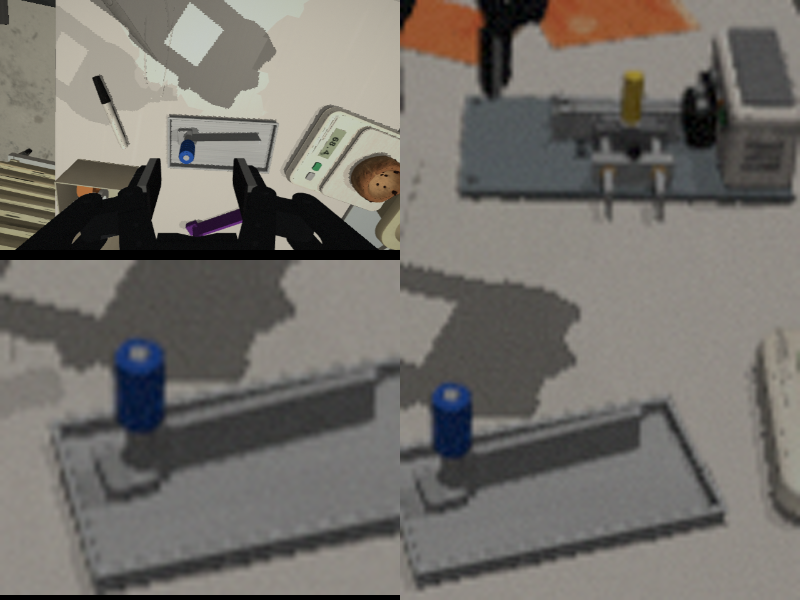

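The gauge stands upright in the tray, the slide is closed (post top at side pixel about (358,169)), and nothing else has shifted. Handing in.

```bash
python3 - <<'E'
from h import *
s=vision.camera_info('side'); p=atz(s,358.2,168.9,.085)[:2]-O; print('post sealer y mm', 1e3*(-np.sin(PSI)*p[0]+np.cos(PSI)*p[1]))
print(robot.job_done())
E
```

```text
post sealer y mm -31.621873493817265
the job is handed in; nothing more can be done
None
```

I carried out every step of the job and handed it in at about 31 s on the clock, well under the 72 s limit.

- **Insertion:** I took the blue gauge from its tray and slid the blade into the throat from the front until its tip met the rollers, at about 5 N, then released it.
- **Nip:** I pushed the post until the slide stopped on the blade. The final push was about 11.6 N, which leaves roughly 5.5 N of nip after the 6 N brake.
- **Withdrawal:** I drew the blade straight back. The drag was about 3.5–4 N, with at most about 1.5 N sideways, and it fell to zero once the blade was clear.
- **Return:** I set the gauge back in the tray.

**Last checks:** The final pictures show the gauge standing upright in the tray, the guide left closed, and the tray area and sealer otherwise undisturbed. No wrist force I read went above about 12 N.

**Disagreements:**
- The side camera puts the guide's travel at about 13.5 mm, while the arm's own movement gave about 14.6 mm. That difference is within pixel accuracy.
- Pushing the post left the tool tilted by about 4.5°. This did not affect the regrasp or how the gauge stands.
- The tip met the rollers about 4 mm deeper than my camera estimate of the sealer's position, so I relied on the force reading there.

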